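# Hold a hook bracket in the screwing jig

## Task

Tip the blue lid up by its lug while its far edge still rests on the tub's rim, lift it off and lay it down flat on the free worktop without dropping it; then take the orange hook bracket out of the tub and set it upright on the jig's base plate, its flange flat against the stop plate and centred on it. Press it steadily so that the pointer stays in the green band, never so hard that the plate reaches its hard stop, and finish while still holding it pressed like that, as a third hand for the person who will drive the screws. Leave the other things on the worktop where they are.

Things in the scene. Friction and masses are not known exactly. Their poses are not given: they have to be found in the camera images.
- tub: Fixed white open-topped storage tub, outside 132 (its x) x 156 (its y) x 52 mm high, walls and floor 4 mm. Origin: centre of underside; +x points to its far side. At the start the lid closes it and the bracket stands inside.
- lid: Loose blue lid, 0.12 kg, plate 140 (x) x 164 (y) x 5 mm on the tub's rim. A 6 mm ridge under it (114x138 mm) drops into the tub with 5 mm play each side. Origin: centre of the ridge's lower edge, on which the lid also lies flat (origin at z = 0 on the worktop, 46 mm up on the tub); the plate spans z 6 to 11 mm. Same x direction as the tub.
- lid_lug (a point): Centre of the white lug that sticks out in front (-x) of the lid's edge: 28 mm wide (y, the direction to pinch it), 22 mm high, free from 70 to 98 mm in front of the lid's centre; this point is 85 mm in front of the lid's centre and 17 mm above the lid's origin.
- lid_far_edge (a point): Middle of the lid's far (+x) edge, on the underside of the plate, 70 mm behind the lid's centre.
- tub_far_rim (a point): Middle of the outer top edge of the tub's far (+x) wall, 52 mm above the worktop.
- bracket: Loose orange plastic hook bracket, 0.15 kg, upright on the tub's 4 mm floor under the lid. Flange with two screw holes: x 23 to 35 mm, 60 mm wide, 44 mm high; in front of it a rib to grip: 24 mm wide (y), x -13 to 23 mm, 44 mm high; then a low upturned nose out to x -35 mm, 22 mm high. Origin: underside, 35 mm in front of the flange's back.
- bracket_back (a point): Centre of the flange's flat back (+x) face, 35 mm behind the bracket's origin and 22 mm above its underside.
- jig: Fixed jig: aluminium base 6 mm thick, x -78 to 98 mm, 136 mm wide. Across it stands a sprung steel stop plate (94 mm wide, top 54 mm up), its front face looking to -x, at rest at x 20 mm; behind it (x 74 to 90 mm) a fixed grey block 50 mm high. Gauge strips at both sides, under black pointers level with the plate's face. Origin: underside, middle of the width; press along +x.
- stop_plate (a joint): How far the stop plate (and its pointers) is pressed back along the jig's +x, m: 0 at rest, hard stop at 0.036. Spring 450 N/m. Gauge colours: yellow 0 to 0.013, green 0.013 to 0.025 (about 6 to 11 N), red 0.025 to 0.036.
- plate_face (a point): Centre of the stop plate's front face, level with the bracket's screw holes: 28 mm above the worktop; moves with the plate.
- timer: Bystander, loose: red-topped round kitchen timer, 70 mm wide, 48 mm high. Origin: centre of underside.
- cup_a: Bystander, loose: open steel prep cup, 70 mm wide, 42 mm high (on the black hob, 8 mm above the worktop). Origin: centre of underside.
- cup_b: Bystander, loose: open steel prep cup, 68 mm wide, 40 mm high (on the black hob, 8 mm above the worktop). Origin: centre of underside.
- brush: Bystander, loose: pastry brush lying flat, 213x48x16 mm, long axis along its x. Origin: centre of underside.
- spice_jar: Bystander, loose: clear spice jar with yellow cap, 42 mm wide, 96 mm high (on the black hob, 8 mm above the worktop). Origin: centre of underside.
- thermometer: Bystander, loose: grey probe thermometer lying flat, 200x34x17 mm, long axis along its x. Origin: centre of underside.
Mind the look-alikes: they are no part of the job. Of the things that look like the jig, the larger one is meant.

How it is judged (in metres and radians):
On the way, in this order (a step that is already met when the one before it is completed fails the run):
1. the lid is tipped up by at least 9 degrees while its far edge is within 20 mm of the tub's far rim (angle between lid's own z axis and vertical above 0.157 rad and distance between lid_far_edge and tub_far_rim below 0.02 m and height (world z) of lid_lug above 0.075 m), for 0.1 s.
2. the lid lies flat on the worktop, let go, clear of tub and jig (height (world z) of lid between -0.004 and 0.008 m and angle between lid's own z axis and vertical below 0.1 rad and contact force between the fingers and lid below 0.2 N and contact force between lid and tub below 0.2 N and contact force between lid and jig below 0.2 N), for 0.2 s.
3. the bracket is lifted out of the tub (height (world z) of bracket above 0.055 m and contact force between bracket and tub below 0.1 N and contact force between the fingers and bracket above 1 N), for 0.1 s.
At the end, for the whole second after the job is handed in: To the last second the held bracket, upright, square (7 deg), centred (10 mm) and at most 8 mm above the base plate, presses the stop plate 13 to 25 mm back (green band); the lid lies flat on the worktop, let go, clear of tub and jig (all of step 2 and value of joint stop_plate between 0.013 and 0.025 m and contact force between bracket and jig above 4 N and contact force between the fingers and bracket above 2 N and x of bracket_back in the frame of plate_face between -0.005 and 0.004 m and y of bracket_back in the frame of plate_face between -0.01 and 0.01 m and z of bracket_back in the frame of plate_face between -0.006 and 0.008 m and angle between the x axis of bracket and the x axis of jig, either way round below 0.12 rad and angle between bracket's own z axis and vertical below 0.12 rad and linear speed of bracket below 0.01 m/s); the arm keeps its last pose, push and grip.
It fails at once if the lid is dropped: it moves faster than 0.8 m/s with the fingers off it (linear speed of lid above 0.8 m/s and contact force between the fingers and lid below 0.05 N).
It fails at once if the stop plate is driven to its hard stop (more than 33 mm, the end of the red) (value of joint stop_plate above 0.033 m).
It fails at once if a bystander is moved more than 30 mm (distance of any of timer, cup_a, cup_b, brush, spice_jar, thermometer from where it was at the start of the episode above 0.03 m).
It also fails if it takes over 64 s, if anything falls off the work surface, if the arm or the gripper's body presses on something with over 40 N, if the wrist force passes 120 N, or if a joint passes its speed limit or range.

## Robot

A 6-joint arm with a two-finger parallel gripper is mounted at the origin on a cart in front of the work surface, level with it; the furniture and walls round the work are solid. World frame = base frame: x ahead of the robot, y to its left, z up, the work surface at z = 0. Lengths are in mm, angles in rad, forces in N, time in s.
With the tool pointing down it reaches from about 275 to 1000 mm from the base axis. Payload 8.4 kg.
Tool frame: the origin (TCP) lies between the finger pads; the fingertips stand 17 mm ahead of it and the grasp point (between the pads) lies 2 mm behind it (ctrl.tips_ahead is the distance from the TCP to the fingertips, in mm); z points along the fingers, y is the line along which they close (so a half turn about z gives the same grasp; the last joint's range is limited). The gripper opens to 85 mm and grips with 20 to 120 N. Pads are 22 mm wide; open, the fingers measure 114 mm over their backs; the gripper's body (76 mm by 85 mm) begins 54 mm behind the grasp point. The pads swing forward as they close: fully open they stand 13 mm farther back than shut.
Start: joints at [-1.322, 0.353, 1.633, -0, 1.155, -0.002], TCP at [155.11, -605.449, 248.281] pointing down, gripper open.
Joint ranges: [-2.63, 2.63], [-0.92, 2.1], [0.06, 2.66], [-1.3, 4.44], [0, 2.69], [-3.02, 3.02]. Speed limits (rad/s): [2.22, 2.22, 2.79, 3.14, 3.14, 3.14].

## Interface

Orientations are given as a unit quaternion [w, x, y, z].
In Python, from plant import ctrl, snapshot, recognise, outline_of, place_of gives the robot as it stands.
- The arm moves only by the tool carry_out, never from a script. Its argument "deltas" is a list that holds one entry, the list of rows, each a list of 6 numbers: the shift along the tool's x, y, z in m, then the turn, a rotation vector about the tool's x, y, z in rad. A call has 1 to 12 rows; each row shifts and turns the commanded pose from where the row before left it, along the tool's axes as they then stand; what a row does not reach is not made up. A row lasts 1/8 s, in which the tool goes at most 62.5 mm and 10.7 degrees, less where a joint would pass 70% of its speed; a pose out of reach is approached as far as the arm can. A call with a gripper value outside its range is refused whole. "gripper" is the opening, from 0 (shut) to 1 (fully open), set as the call begins (left out, the last holds). The fingers move at their own pace and stop on an object; "grip_force" is the grip in N (left out, the last holds). Time passes only in rows, so rows that do not move let the fingers close. It gives the time, the measured TCP pose, the force, the opening and the grip force at its end, in the units of the state.
- ctrl.state(): the state, without advancing time (a new reading comes with each control period).
- snapshot(name): name is "scene" or "top" or "wrist"; returns a dict with "image" (480x640x3 uint8, red, green, blue), "fx", "fy", "cx", "cy" (pixels), "dist" ([k1, k2, p1, p2, k3] as OpenCV has them; the pictures are not rectified), "cam_to_world" (4x4, takes a point from camera to world coordinates); the wrist camera has in their place "tool_from_camera" (4x4, takes a point from camera to tool coordinates, whose origin is the TCP and whose axes are the flange's). Camera axes: x right, y up, looking along -z (the intrinsics and any distortion apply to the point x, -y, -z); pixel columns grow to the right and rows downward; lengths in mm; the calibration is good to about 2 mm. A picture is of the moment at which its call begins: read the wrist's pose just before it. There is no depth.
- ctrl.job_done(): hands the job in; it is judged then, once.
Trained networks look in the newest picture that a camera, given by its name, has taken for a name from the list of things; names that differ only in an ending like _2 or _b are one class to them, and where a whole thing is asked for, a point or a joint stands for the part that bears it (a point fixed in the world has none). Each returns a list of dicts, best first, with "score" (0 to 1); they miss things now and then, are a little off and sometimes report something else, mostly with a low value. They report only what shows in the picture. A call takes as long as a camera call. They do not tell look-alikes from the thing itself.
- recognise(camera, name): "xyz" ([x, y, z] in mm, in the coordinates of the camera as it stood for that picture, good to about 4 mm: the middle of the surface that is visible of it).
- outline_of(camera, name): "mask" (480x640 bool, what is visible of it).
- place_of(camera, name): "xyz" ([x, y, z] in mm, in the coordinates of the camera as it stood for that picture, good to about 4 mm: a listed point, or the origin of a listed thing).
The state is a dict: "time_s": time; "joints": joint angles; "joint_velocities": joint speeds; "joint_efforts": joint torques, N m; "position": TCP position; "orientation": TCP orientation; "contact_force": force on the tool from outside, world axes, zero at the start; "wrist_torque": the same for the moment, N m; "grip_width": finger opening in mm; "grasp_force": force on a finger pad.
Only numpy, scipy, OpenCV 4.12 (cv2) and the standard library are available. Lean on these libraries where they do the work, as an engineer would, in place of code of your own. Each camera call takes 0.05 s, during which the arm holds its last target. There are 200 camera calls.

## Working session

There is one attempt and no reset: what is moved stays moved. The work goes in short steps, Python scripts to look and compute and a tool call to move; the robot and the scene stay as the last step left them, time stands still between calls to the robot, and variables do not carry over. Pictures are saved under pics/ and viewed, at most 12 in all, crops included, and the job is handed in when it is done.

Besides the shell and the picture viewer there is one more tool, called after ">>>" as name(argument=value, ...), one argument or row to a line, values as JSON. carry_out: Moves the arm, as the interface text tells. Its arguments: {"type":"object","properties":{"deltas":{"type":"array"},"gripper":{"type":"number"},"grip_force":{"type":"number"}},"required":["deltas"]}

```bash
mkdir -p pics; ls; cat > h.py <<'E'
import numpy as np, cv2
from plant import ctrl, snapshot, recognise, outline_of, place_of
from scipy.spatial.transform import Rotation as R
def toolT():
    s=ctrl.state(); q=s['orientation']; T=np.eye(4); T[:3,:3]=R.from_quat([q[1],q[2],q[3],q[0]]).as_matrix(); T[:3,3]=s['position']; return T
def snap(n):
    T=toolT(); d=snapshot(n)
    d['T']=d['cam_to_world'] if 'cam_to_world' in d else T@np.array(d['tool_from_camera'])
    d['T']=np.array(d['T']); d['K']=np.array([[d['fx'],0,d['cx']],[0,d['fy'],d['cy']],[0,0,1.]]); return d
def save(d,f): cv2.imwrite('pics/'+f,cv2.cvtColor(d['image'],cv2.COLOR_RGB2BGR))
def w(d,p): return (d['T']@np.r_[p,1])[:3]
def pix(d,P):
    c=(np.linalg.inv(d['T'])@np.c_[np.atleast_2d(P),np.ones(len(np.atleast_2d(P)))].T)[:3].T*[1,-1,-1]
    return cv2.projectPoints(c,np.zeros(3),np.zeros(3),d['K'],np.array(d['dist'],float))[0][:,0]
def ray(d,uv,z):
    u=cv2.undistortPoints(np.array(uv,float).reshape(-1,1,2),d['K'],np.array(d['dist'],float))[:,0]
    o=[]
    for a,b in u:
        v=d['T'][:3,:3]@[a,-b,-1]; c=d['T'][:3,3]; o.append(c+v*(z-c[2])/v[2])
    return np.array(o)
E
python3 - <<'E'
from h import *
for c in ['scene','top']:
    d=snap(c); save(d,c+'0.png')
    for n in ['tub','lid','lid_lug','lid_far_edge','tub_far_rim','jig','plate_face','timer','cup_a','brush','spice_jar','thermometer']:
        for r in place_of(c,n)[:3]: print(c,n,round(r['score'],2),w(d,r['xyz']).round(0),pix(d,w(d,r['xyz'])).round(0)[0])
print(ctrl.state())
E
```

```text
pics
scene tub 0.55 [ 507. -300.    2.] [421. 212.]
scene lid 0.94 [ 509. -299.   46.] [422. 203.]
scene lid_lug 0.55 [ 426. -305.   60.] [444. 211.]
scene lid_far_edge 0.62 [ 584. -293.   51.] [404. 192.]
scene jig 0.91 [492. 633.  -3.] [210. 398.]
scene jig 0.89 [506. 284.  -0.] [302. 314.]
scene plate_face 0.86 [526. 286.  28.] [296. 305.]
scene plate_face 0.81 [506. 631.  22.] [206. 390.]
scene timer 0.85 [425. 465.   3.] [275. 371.]
scene timer 0.47 [781.  96.   7.] [286. 231.]
scene cup_a 0.76 [768.  30.   9.] [302. 223.]
scene cup_a 0.53 [ 762. -105.    6.] [331. 204.]
scene brush 0.62 [ 547. -460.    0.] [438. 185.]
scene brush 0.62 [ 428. -302.   60.] [443. 211.]
scene spice_jar 0.71 [783.  98.   5.] [285. 232.]
scene thermometer 0.78 [585. 472.  -1.] [236. 338.]
scene thermometer 0.46 [ 545. -463.    0.] [439. 185.]
{'time_s': 1.3, 'joints': array([-1.32238866e+00,  3.53005022e-01,  1.63341334e+00, -9.97976619e-06,
        1.15521219e+00, -2.42102655e-03]), 'joint_velocities': array([-0.00121352, -0.00041756,  0.0006039 ,  0.00072506, -0.00185485,
       -0.00013115]), 'joint_efforts': array([-3.56577861e-03, -6.05190182e+01, -3.42435908e+01, -1.07308872e-04,
        8.80156967e-04,  2.79101926e-05]), 'position': array([ 155.11130935, -605.43670432,  248.27210978]), 'orientation': array([-1.82470680e-05,  9.92145671e-01,  1.25087837e-01, -6.85551031e-06]), 'contact_force': array([0.25736899, 1.21033495, 0.14097541]), 'wrist_torque': array([ 0.03420785, -0.02566503, -0.02004184]), 'grasp_force': 0.0, 'grip_width': 85.24336926049577}
```

View pics/scene0.png

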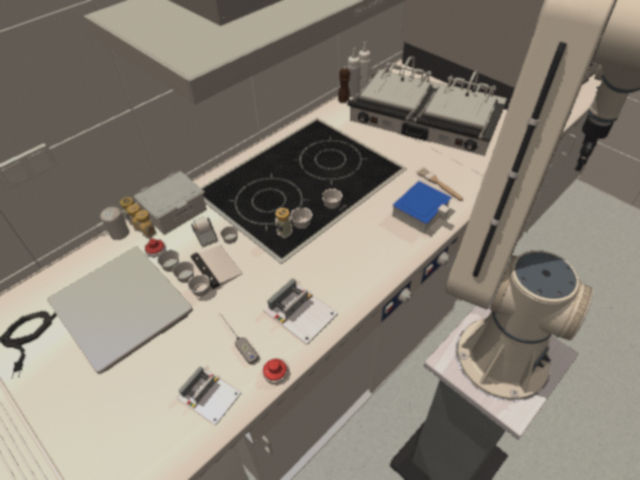

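View pics/top0.png

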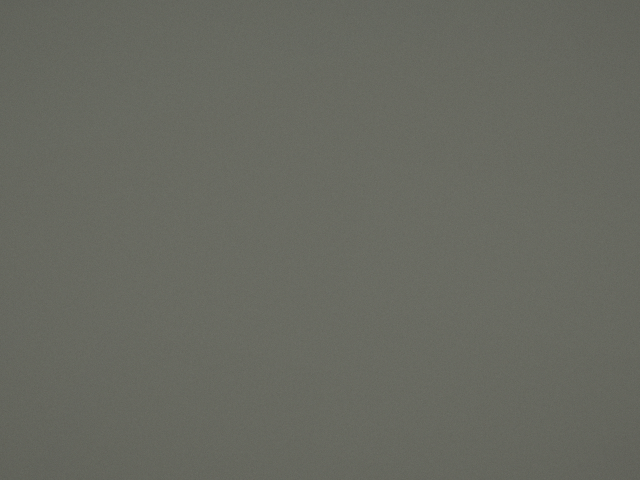

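>>> carry_out(
  deltas=[
    [[0.036,-0.023,-0.004,0,0,0.02],[0.036,-0.023,-0.004,0,0,0.02],[0.036,-0.023,-0.004,0,0,0.02],[0.036,-0.023,-0.004,0,0,0.02],[0.036,-0.023,-0.004,0,0,0.02],[0.036,-0.023,-0.004,0,0,0.02],[0.036,-0.023,-0.004,0,0,0.02],[0.036,-0.023,-0.004,0,0,0.02],[0.036,-0.023,-0.004,0,0,0.02],[0,0,0,0,0,0],[0,0,0,0,0,0]],
  ],
  gripper=1,
)

```text
time_s: 2.68
position: [438.5, -346.8, 284.2]
orientation: [0.0, 0.999, 0.036, -0.0]
contact_force: [0.1, 0.4, -0.9]
grip_width: 85.6
grasp_force: 0.0
```

```bash
python3 - <<'E'
from h import *
print(toolT().round(3))
d=snap('scene'); 
print('hob near edge',ray(d,[[278,258],[405,168],[200,190]],4).round(0).tolist(),'front',ray(d,[[370,290],[250,420]],0).round(0).tolist())
d=snap('wrist'); save(d,'w1.png')
print(d['T'].round(2))
for n in ['tub','lid','lid_lug','lid_far_edge','tub_far_rim','brush']:
    for r in place_of('wrist',n)[:2]: print(n,round(r['score'],2),w(d,r['xyz']).round(0),pix(d,w(d,r['xyz'])).round(0)[0])
E
```

```text
[[ 9.97000e-01  7.20000e-02 -0.00000e+00  4.38518e+02]
 [ 7.20000e-02 -9.97000e-01 -0.00000e+00 -3.46799e+02]
 [-0.00000e+00  0.00000e+00 -1.00000e+00  2.84190e+02]
 [ 0.00000e+00  0.00000e+00  0.00000e+00  1.00000e+00]]
hob near edge [[715.0, 191.0, 4.0], [695.0, -447.0, 4.0], [1168.0, 171.0, 4.0]] front [[416.0, 79.0, 0.0], [369.0, 599.0, 0.0]]
[[ 7.0000e-02  9.6000e-01  2.7000e-01  5.0588e+02]
 [-1.0000e+00  7.0000e-02  2.0000e-02 -3.4168e+02]
 [ 0.0000e+00 -2.7000e-01  9.6000e-01  4.0922e+02]
 [ 0.0000e+00  0.0000e+00  0.0000e+00  1.0000e+00]]
lid 0.72 [ 509. -291.   40.] [255. 111.]
lid_lug 0.84 [ 421. -304.   57.] [264. 221.]
lid_lug 0.7 [ 510. -293.   44.] [257. 111.]
lid_far_edge 0.66 [ 581. -291.   49.] [258.  15.]
brush 0.77 [ 542. -458.   -1.] [447.  89.]
```

View pics/w1.png

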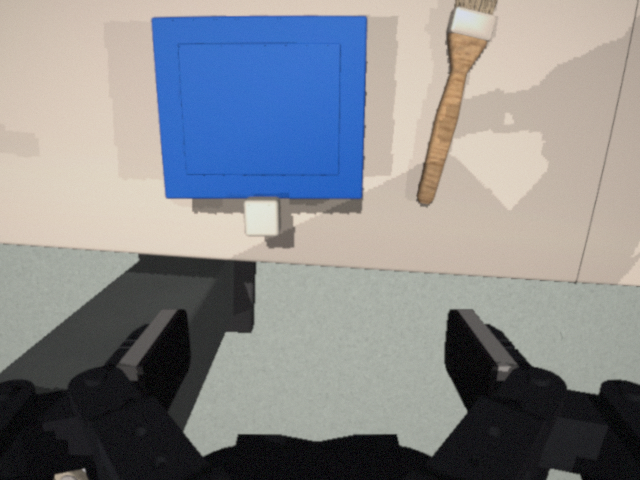

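```bash
python3 - <<'E'
from h import *
d=snap('wrist')
c=ray(d,[[153,17],[366,17],[166,198],[362,198]],57); print(c.round(1).tolist())
print('centre',c.mean(0), 'sizes',np.linalg.norm(c[0]-c[1]),np.linalg.norm(c[2]-c[3]),np.linalg.norm(c[0]-c[2]))
f=(c[0]+c[1]-c[2]-c[3])/2; print('yaw',np.arctan2(f[1],f[0]), 'yaw edge', [np.arctan2(*(-(c[i]-c[j])[[0]]*-1,0)) if 0 else np.arctan2(-(c[i]-c[j])[0],(c[i]-c[j])[1]) for i,j in((0,1),(2,3))])
l=ray(d,[[245,199],[278,199],[245,236],[278,236]],74); print(l.round(1).tolist(),l.mean(0))
print('front',ray(d,[[10,244],[300,263],[575,283]],0).round(0).tolist())
E
```

```text
[[574.1, -213.1, 57.0], [584.1, -373.3, 57.0], [435.8, -221.5, 57.0], [447.0, -383.3, 57.0]]
centre [ 510.26122724 -297.79627446   57.        ] sizes 160.50284491694399 162.16537285451022 138.5803781795869
yaw 0.06673128344061839 yaw edge [np.float64(0.06231368557739887), np.float64(0.06873786681204054)]
[[442.6, -289.8, 74.0], [444.4, -315.7, 74.0], [412.5, -290.6, 74.0], [414.4, -317.1, 74.0]] [ 428.48134358 -303.27609034   74.        ]
front [[367.0, -39.0, 0.0], [368.0, -335.0, 0.0], [365.0, -619.0, 0.0]]
```

>>> carry_out(
  deltas=[
    [[-0.011,-0.044,0,0,0,0],[0,0,0.05,0,0,0],[0,0,0.05,0,0,0],[0,0,0.05,0,0,0],[0,0,0.04,0,0,0],[0,0,0.02,0,0,0],[0,0,0.014,0,0,0],[0,0,0,0,0,0],[0,0,0,0,0,0]],
  ],
)

```text
time_s: 4.25
position: [425.3, -304.0, 61.1]
orientation: [0.0, 0.999, 0.035, 0.001]
contact_force: [0.4, 0.5, 1.3]
grip_width: 85.1
grasp_force: 0.0
```

>>> carry_out(
  deltas=[
    [[0,0,0,0,0,0],[0,0,0,0,0,0],[0,0,0,0,0,0],[0,0,0,0,0,0],[0,0,0,0,0,0],[0,0,0,0,0,0]],
  ],
  gripper=0,
  grip_force=60,
)

```text
time_s: 5.0
position: [424.9, -303.7, 60.7]
orientation: [0.0, 0.999, 0.035, 0.0]
contact_force: [-1.4, 0.5, 5.2]
grip_width: 27.1
grasp_force: 60.3
```

>>> carry_out(
  deltas=[
    [[0.0007,0,-0.0079,0,-0.0524,0],[0.0007,0,-0.0079,0,-0.0524,0],[0.0007,0,-0.0079,0,-0.0524,0],[0.0007,0,-0.0079,0,-0.0524,0],[0.0007,0,-0.0079,0,-0.0524,0],[0,0,0,0,0,0],[0,0,0,0,0,0],[0,0,0,0,0,0]],
  ],
)

```text
time_s: 6.0
position: [432.3, -303.1, 99.0]
orientation: [0.005, 0.991, 0.035, -0.13]
contact_force: [1.3, 0.6, 0.2]
grip_width: 26.9
grasp_force: 59.7
```

```bash
python3 - <<'E'
from h import *
print(toolT().round(3)); d=snap('wrist'); save(d,'w2.png')
for n in ['lid_lug','lid_far_edge','lid']:
    for r in place_of('wrist',n)[:1]: print(n,round(r['score'],2),w(d,r['xyz']).round(0))
d=snap('scene'); cv2.imwrite('pics/s2.png',cv2.resize(cv2.cvtColor(d['image'][150:260,360:500],cv2.COLOR_RGB2BGR),None,fx=4,fy=4))
E
```

```text
[[ 9.64000e-01  7.00000e-02 -2.57000e-01  4.32273e+02]
 [ 6.80000e-02 -9.98000e-01 -1.80000e-02 -3.03141e+02]
 [-2.58000e-01  0.00000e+00 -9.66000e-01  9.90100e+01]
 [ 0.00000e+00  0.00000e+00  0.00000e+00  1.00000e+00]]
lid_lug 0.63 [ 431. -300.   97.]
lid 0.83 [ 509. -292.   56.]
```

View pics/s2.png

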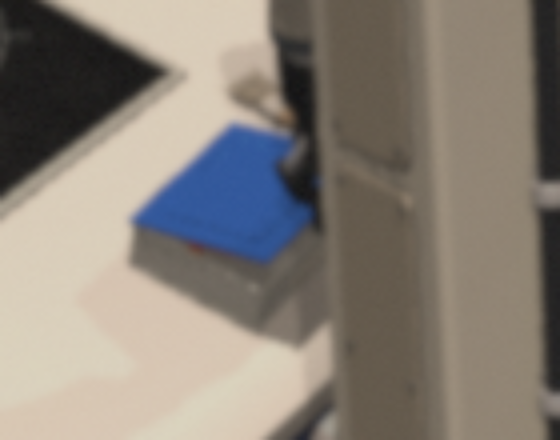

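>>> carry_out(
  deltas=[
    [[-0.003,0,-0.012,0,0,0],[-0.0052,0,-0.0193,0,0,0],[-0.0052,0,-0.0193,0,0,0],[-0.0052,0,-0.0193,0,0,0],[0,0,0,0,0.0524,0],[0,0,0,0,0.0524,0],[0,0,0,0,0.0524,0],[0,0,0,0,0.0524,0],[0,0,0,0,0.0524,0],[0,0,0,0,0,0]],
  ],
)

```text
time_s: 7.5
position: [431.2, -302.9, 171.8]
orientation: [-0.0, 0.999, 0.035, -0.001]
contact_force: [0.9, -0.8, -1.4]
grip_width: 26.9
grasp_force: 59.4
```

>>> carry_out(
  deltas=[
    [[0.002,-0.015,0,0,0,0],[0.0033,-0.03,0,0,0,0],[0.0033,-0.03,0,0,0,0],[0.0033,-0.03,0,0,0,0],[0.0033,-0.03,0,0,0,0],[0.0033,-0.03,0,0,0,0],[0.0033,-0.03,0,0,0,0],[0.0033,-0.03,0,0,0,0],[0.0033,-0.03,0,0,0,0],[0.0033,-0.03,0,0,0,0],[0,0,0,0,0,0],[0,0,0,0,0,0]],
  ],
)

```text
time_s: 9.0
position: [443.7, -16.3, 171.4]
orientation: [0.0, 0.999, 0.036, -0.0]
contact_force: [-0.1, -0.1, -1.1]
grip_width: 27.1
grasp_force: 59.5
```

```bash
python3 - <<'E'
from h import *
print(toolT().round(3)); d=snap('wrist'); save(d,'w3.png')
for n in ['lid_lug','lid_far_edge','lid']:
    for r in place_of('wrist',n)[:1]: print(n,round(r['score'],2),w(d,r['xyz']).round(0), (np.linalg.inv(toolT())@np.r_[w(d,r['xyz']),1])[:3].round(1))
E
```

```text
[[ 9.97000e-01  7.20000e-02 -1.00000e-03  4.43734e+02]
 [ 7.20000e-02 -9.97000e-01 -0.00000e+00 -1.62900e+01]
 [-1.00000e-03  0.00000e+00 -1.00000e+00  1.71425e+02]
 [ 0.00000e+00  0.00000e+00  0.00000e+00  1.00000e+00]]
lid_lug 0.71 [445. -14. 173.] [ 1.8 -3.2 -1.2]
lid 0.92 [530.  -5. 154.] [86.8 -5.9 17.7]
```

View pics/w3.png

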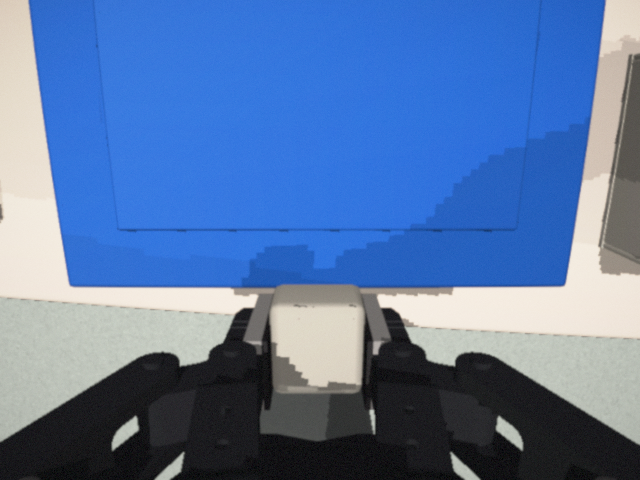

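```bash
python3 -c "
from h import *
print(ctrl.tips_ahead)"
```

```text
17.0
```

>>> carry_out(
  deltas=[
    [[0,0,0.02,0,0,0],[0,0,0.03,0,0,0],[0,0,0.03,0,0,0],[0,0,0.03,0,0,0],[0,0,0.02,0,0,0],[0,0,0.014,0,0,0],[0,0,0.006,0,0,0],[0,0,0,0,0,0],[0,0,0,0,0,0]],
  ],
)

```text
time_s: 10.32
position: [444.4, -16.6, 22.0]
orientation: [0.0, 0.999, 0.035, 0.0]
contact_force: [0.2, -0.1, -1.3]
grip_width: 27.5
grasp_force: 59.5
```

>>> carry_out(
  deltas=[
    [[0,0,0.0015,0,0,0],[0,0,0.0015,0,0,0],[0,0,0,0,0,0]],
  ],
  grip_force=20,
)

```text
time_s: 10.7
position: [443.9, -16.5, 18.4]
orientation: [0.0, 0.999, 0.035, 0.0]
contact_force: [-0.3, -0.2, -1.3]
grip_width: 27.3
grasp_force: 59.5
```

>>> carry_out(
  deltas=[
    [[0,0,0,0,0,0],[0,0,0,0,0,0],[0,0,0,0,0,0],[0,0,0,0,0,0],[0,0,0,0,0,0]],
  ],
  gripper=0.75,
)

```text
time_s: 11.32
position: [443.9, -16.6, 18.4]
orientation: [0.0, 0.999, 0.035, -0.0]
contact_force: [0.2, 0.3, -0.3]
grip_width: 64.1
grasp_force: 0.0
```

>>> carry_out(
  deltas=[
    [[0,0,-0.03,0,0,0],[0,0,-0.05,0,0,0],[0,0,-0.05,0,0,0],[-0.004,0.03,-0.05,0,0,0],[-0.005,0.045,-0.04,0,0,0],[-0.005,0.045,-0.04,0,0,0],[-0.005,0.045,-0.02,0,0,0],[-0.005,0.045,0,0,0,0],[-0.005,0.045,0,0,0,0],[-0.005,0.026,0,0,0,0],[0,0,0,0,0,0],[0,0,0,0,0,0]],
  ],
  gripper=1,
)

```text
time_s: 12.82
position: [429.7, -298.6, 298.2]
orientation: [-0.0, 0.999, 0.035, -0.0]
contact_force: [0.7, 0.6, -0.0]
grip_width: 85.2
grasp_force: 0.0
```

```bash
python3 - <<'E'
from h import *
print(toolT().round(3)); d=snap('wrist'); save(d,'w4.png')
for n in ['bracket','bracket_back','tub','tub_far_rim']:
    for r in place_of('wrist',n)[:2]: print(n,round(r['score'],2),w(d,r['xyz']).round(0))
d=snap('scene')
for n in ['lid','lid_far_edge','lid_lug']:
    for r in place_of('scene',n)[:1]: print(n,round(r['score'],2),w(d,r['xyz']).round(0))
E
```

```text
[[ 9.98000e-01  7.00000e-02 -0.00000e+00  4.29677e+02]
 [ 7.00000e-02 -9.98000e-01  1.00000e-03 -2.98570e+02]
 [-0.00000e+00 -1.00000e-03 -1.00000e+00  2.98171e+02]
 [ 0.00000e+00  0.00000e+00  0.00000e+00  1.00000e+00]]
bracket 0.78 [ 510. -290.    2.]
bracket_back 0.64 [ 551. -270.   26.]
bracket_back 0.19 [ 542. -457.    0.]
tub 0.89 [ 512. -298.   -1.]
tub_far_rim 0.76 [ 574. -291.   53.]
lid 0.83 [528. -15.  -1.]
lid_far_edge 0.43 [446. -19.  13.]
lid_lug 0.7 [425. 464.   4.]
```

View pics/w4.png

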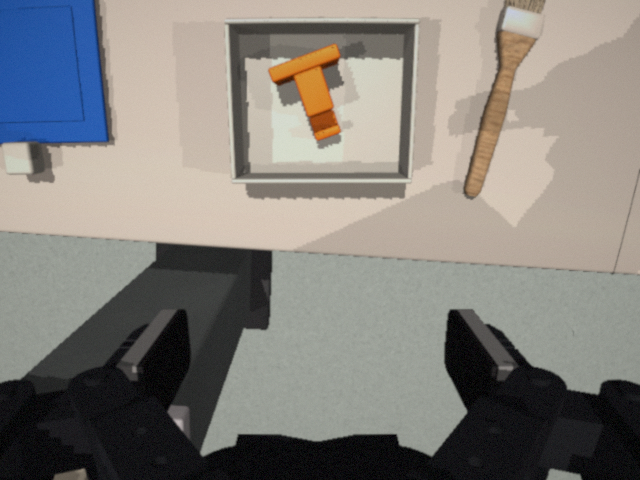

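```bash
cat > fit.py <<'E'
from h import *
from scipy.optimize import minimize
def boxes(P): 
    o=[]
    for x0,x1,y,z1 in P: o.append(np.array([[x,s*y,z] for x in(x0,x1) for s in(-1,1) for z in(0,z1)],float))
    return o
def render(d,p,z0,B,S=4):
    m=np.zeros((480*S,640*S),np.uint8); c,s=np.cos(p[2]),np.sin(p[2])
    for b in B:
        W=np.c_[p[0]+c*b[:,0]-s*b[:,1],p[1]+s*b[:,0]+c*b[:,1],b[:,2]+z0]
        cv2.fillConvexPoly(m,cv2.convexHull(np.round(pix(d,W)*S+S/2).astype(np.int32)),1)
    return m
def fit(d,mask,p0,z0,B):
    M=cv2.resize(mask.astype(np.uint8),None,fx=4,fy=4,interpolation=cv2.INTER_NEAREST)
    f=lambda p:1-(render(d,p,z0,B)&M).sum()/(render(d,p,z0,B)|M).sum()
    r=minimize(f,p0,method='Nelder-Mead',options=dict(initial_simplex=np.array(p0)+np.array([[0,0,0],[8,0,0],[0,8,0],[0,0,.2]]),xatol=.02,fatol=1e-5))
    return r.x,r.fun
BR=boxes([(23,35,30,44),(-13,23,12,44),(-35,-13,12,22)])
E
python3 - <<'E'
from fit import *
d=snap('wrist'); h=cv2.cvtColor(d['image'],cv2.COLOR_RGB2HSV)
m=(h[...,0]>5)&(h[...,0]<22)&(h[...,1]>150); m[:,400:]=0; m[200:]=0
print(m.sum()); 
for y in (.2,.5): print(fit(d,m,[515,-290,y],4,BR))
E
```

```text
3099
(array([ 5.15768605e+02, -2.90512580e+02,  4.02138395e-01]), np.float64(0.08649804586682397))
(array([ 5.15731795e+02, -2.90798660e+02,  4.16776619e-01]), np.float64(0.0863105113741105))
```

>>> carry_out(
  deltas=[
    [[0.03,-0.001,0,0,0,0],[0.03,-0.001,0,0,0,0],[0.029,-0.001,0.02,0,0,-0.114],[0,0,0.04,0,0,-0.114],[0,0,0.05,0,0,-0.114],[0,0,0.05,0,0,0],[0,0,0.04,0,0,0],[0,0,0,0,0,0],[0,0,0,0,0,0]],
  ],
  gripper=0.62,
)

```text
time_s: 14.45
position: [519.3, -290.4, 99.8]
orientation: [0.001, 0.979, 0.205, 0.001]
contact_force: [0.1, -0.0, 1.0]
grip_width: 53.0
grasp_force: 0.0
```

```bash
python3 - <<'E'
from fit import *
T=toolT();print(T.round(3)); d=snap('wrist'); save(d,'w5.png')
h=cv2.cvtColor(d['image'],cv2.COLOR_RGB2HSV)
m=(h[...,0]>5)&(h[...,0]<22)&(h[...,1]>150); print(m.sum())
print(ctrl.state()['joints'].round(2))
E
```

```text
[[ 9.16000e-01  4.01000e-01  1.00000e-03  5.19339e+02]
 [ 4.01000e-01 -9.16000e-01 -1.00000e-03 -2.90442e+02]
 [ 1.00000e-03  1.00000e-03 -1.00000e+00  9.98210e+01]
 [ 0.00000e+00  0.00000e+00  0.00000e+00  1.00000e+00]]
10588
[-0.51  0.48  1.81  0.    0.84  0.65]
```

View pics/w5.png

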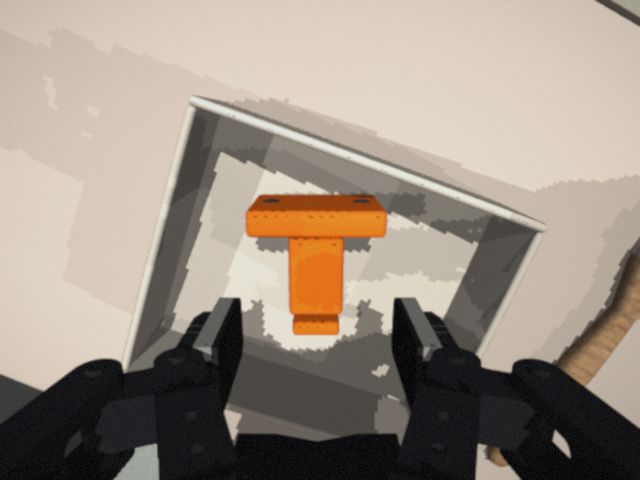

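>>> carry_out(
  deltas=[
    [[0,0,0.02,0,0,0],[0,0,0.02,0,0,0],[0,0,0.02,0,0,0],[0,0,0.013,0,0,0],[0,0,0,0,0,0],[0,0,0,0,0,0]],
  ],
)

```text
time_s: 15.25
position: [518.7, -290.1, 25.7]
orientation: [0.0, 0.979, 0.205, 0.0]
contact_force: [0.7, 0.3, -0.7]
grip_width: 53.1
grasp_force: 0.0
```

>>> carry_out(
  deltas=[
    [[0,0,0,0,0,0],[0,0,0,0,0,0],[0,0,0,0,0,0],[0,0,0,0,0,0],[0,0,0,0,0,0],[0,0,0,0,0,0]],
  ],
  gripper=0,
  grip_force=80,
)

```text
time_s: 16.0
position: [519.0, -290.2, 26.2]
orientation: [0.0, 0.979, 0.205, 0.0]
contact_force: [-1.9, 0.9, 6.4]
grip_width: 22.8
grasp_force: 78.8
```

>>> carry_out(
  deltas=[
    [[0,0,-0.015,0,0,0],[0,0,-0.03,0,0,0],[0,0,-0.05,0,0,0],[0,0,-0.05,0,0,0],[0,0,-0.05,0,0,0],[0,0,-0.05,0,0,0],[0,0,-0.015,0,0,0]],
  ],
)

```text
time_s: 16.88
position: [519.4, -290.5, 289.6]
orientation: [0.002, 0.979, 0.205, 0.002]
contact_force: [-0.5, -0.4, -2.0]
grip_width: 23.4
grasp_force: 78.4
```

>>> carry_out(
  deltas=[
    [[0.006,-0.024,0,0,0,0],[0.012,-0.048,0,0,0,0],[0.012,-0.048,0,0,0,0],[0.012,-0.048,0,0,0,0],[0.012,-0.048,0,0,0,0],[0.012,-0.048,0,0,0,0],[0.012,-0.048,0,0,0,0],[0.012,-0.048,0,0,0,0],[0.012,-0.048,0,0,0,0],[0.012,-0.048,0,0,0,0],[0.012,-0.048,0,0,0,0],[0.012,-0.048,0,0,0,0]],
  ],
)

```text
time_s: 18.38
position: [420.7, 272.3, 283.4]
orientation: [0.001, 0.979, 0.205, -0.002]
contact_force: [0.7, -0.3, -1.0]
grip_width: 23.3
grasp_force: 78.7
```

>>> carry_out(
  deltas=[
    [[0.006,-0.024,0,0,0,0],[0,0,0,0,0,0.114],[0,0,0,0,0,0.114],[0,0,0,0,0,0.114],[0,0,0,0,0,0],[0,0,0,0,0,0]],
  ],
)

```text
time_s: 19.12
position: [418.3, 295.2, 284.5]
orientation: [0.0, 0.999, 0.037, -0.001]
contact_force: [-0.1, 0.6, -0.9]
grip_width: 22.9
grasp_force: 78.5
```

```bash
python3 - <<'E'
from h import *
print(toolT().round(3)); d=snap('wrist'); save(d,'w6.png')
for n in ['jig','plate_face','bracket','bracket_back']:
    for r in place_of('wrist',n)[:2]: print(n,round(r['score'],2),w(d,r['xyz']).round(0),(np.linalg.inv(toolT())@np.r_[w(d,r['xyz']),1])[:3].round(1))
E
```

```text
[[ 9.97000e-01  7.30000e-02 -2.00000e-03  4.18284e+02]
 [ 7.30000e-02 -9.97000e-01 -1.00000e-03  2.95245e+02]
 [-2.00000e-03  1.00000e-03 -1.00000e+00  2.84455e+02]
 [ 0.00000e+00  0.00000e+00  0.00000e+00  1.00000e+00]]
jig 0.9 [504. 286.  -3.] [ 84.2  14.9 287.6]
plate_face 0.73 [523. 288.  25.] [103.9  14.3 259.9]
bracket 0.86 [415. 297. 260.] [-4.2 -2.1 25.2]
bracket 0.69 [452. 298. 284.] [32.9 -0.4  1.3]
bracket_back 0.71 [453. 302. 284.] [34.3 -4.2  0.9]
```

View pics/w6.png

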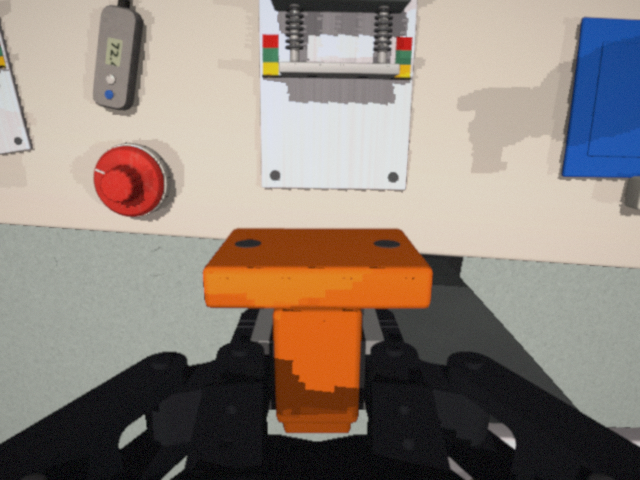

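```bash
python3 - <<'E'
from h import *
d=snap('wrist')
c=ray(d,[[262,188],[407,189]],6); print(c.round(1).tolist(), c.mean(0).round(1), np.linalg.norm(c[0]-c[1]),'yaw',np.arctan2(-(c[0]-c[1])[0],(c[0]-c[1])[1]))
g=cv2.cvtColor(d['image'],cv2.COLOR_RGB2GRAY)
o=cv2.resize(d['image'][0:200,240:430],None,fx=3,fy=3,interpolation=cv2.INTER_CUBIC); save({'image':o},'j.png')
p=ray(d,[[282,75],[396,75]],54); print(p.round(1).tolist(),np.linalg.norm(p[0]-p[1]),p.mean(0))
y=.073
for o in (c.mean(0)+78*np.array([np.cos(y),np.sin(y),0]),): print('origin',o)
E
```

```text
[[421.7, 347.6, 6.0], [430.6, 211.5, 6.0]] [426.2 279.6   6. ] 136.43990753131877 yaw 0.06523037687024057
[[519.1, 330.2, 54.0], [525.7, 241.6, 54.0]] 88.83919692497548 [522.43119967 285.89113895  54.        ]
origin [503.96556492 285.25991253   6.        ]
```

View pics/j.png

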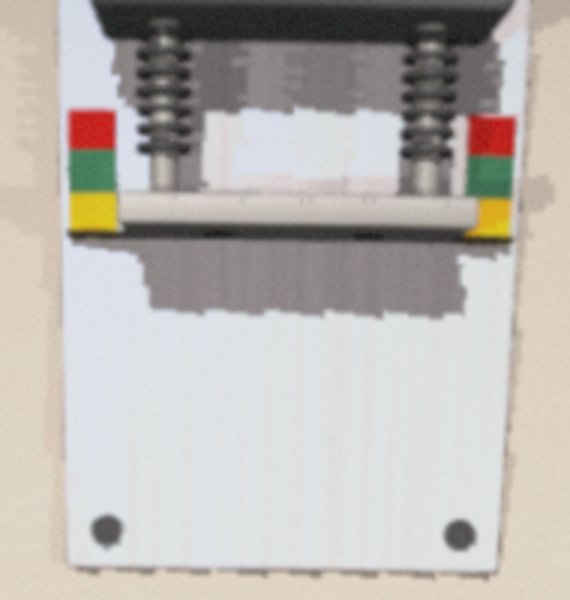

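>>> carry_out(
  deltas=[
    [[0.028,0.008,0,0,0,0],[0.029,0.008,0,0,0,0],[0,0,0.03,0,0,0],[0,0,0.05,0,0,0],[0,0,0.05,0,0,0],[0,0,0.04,0,0,0],[0,0,0.02,0,0,0],[0,0,0,0,0,0],[0,0,0,0,0,0]],
  ],
)

```text
time_s: 20.55
position: [477.9, 283.8, 96.3]
orientation: [-0.0, 0.999, 0.035, 0.001]
contact_force: [-0.0, 0.4, -1.8]
grip_width: 23.4
grasp_force: 78.6
```

```bash
python3 - <<'E'
from h import *
T=toolT();print(T.round(3)); d=snap('wrist'); save(d,'w7.png')
for n in ['jig','plate_face','bracket','bracket_back']:
    for r in place_of('wrist',n)[:1]: print(n,round(r['score'],2),w(d,r['xyz']).round(0),(np.linalg.inv(T)@np.r_[w(d,r['xyz']),1])[:3].round(1))
E
```

```text
[[ 9.97000e-01  7.10000e-02  1.00000e-03  4.77905e+02]
 [ 7.10000e-02 -9.97000e-01  1.00000e-03  2.83832e+02]
 [ 1.00000e-03 -1.00000e-03 -1.00000e+00  9.63120e+01]
 [ 0.00000e+00  0.00000e+00  0.00000e+00  1.00000e+00]]
jig 0.81 [500. 286.   0.] [22.2 -0.7 95.9]
plate_face 0.65 [523. 287.  29.] [45.  -0.4 67.5]
bracket 0.92 [469. 285.  74.] [-9.  -2.  22.5]
bracket_back 0.63 [512. 295.  95.] [35.  -8.4  1.2]
```

View pics/w7.png

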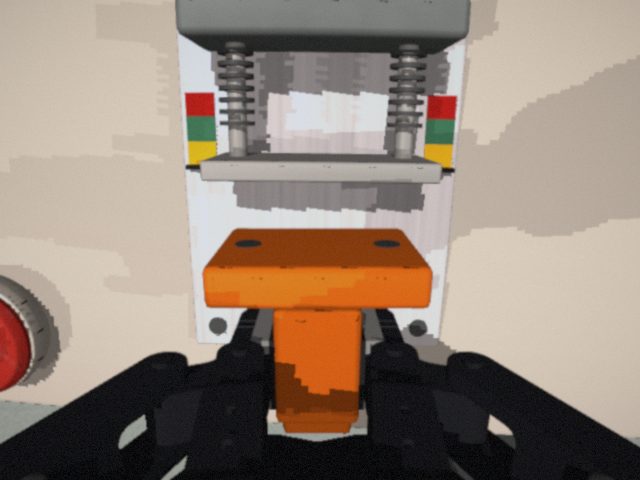

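>>> carry_out(
  deltas=[
    [[0,0.001,0.02,0,0,0],[0,0,0.02,0,0,0],[0,0,0.015,0,0,0],[0,0,0.008,0,0,0],[0,0,0.003,0,0,0],[0,0,0,0,0,0],[0,0,0,0,0,0]],
  ],
)

```text
time_s: 21.68
position: [477.7, 282.7, 29.9]
orientation: [-0.0, 0.999, 0.035, 0.0]
contact_force: [-0.2, -1.3, -1.6]
grip_width: 23.2
grasp_force: 78.6
```

>>> carry_out(
  deltas=[
    [[0.004,0,0,0,0,0],[0.004,0,0,0,0,0],[0.003,0,0,0,0,0],[0.003,0,0,0,0,0],[0.003,0,0,0,0,0],[0.003,0,0,0,0,0],[0,0,0,0,0,0],[0,0,0,0,0,0]],
  ],
)

```text
time_s: 22.68
position: [496.9, 283.8, 29.3]
orientation: [0.0, 0.999, 0.035, -0.0]
contact_force: [-3.0, -0.7, -1.3]
grip_width: 23.3
grasp_force: 78.7
```

```bash
python3 - <<'E'
from h import *
F=[]
for i in range(4):
    d=snap('wrist'); F.append(ctrl.state()['contact_force'])
print(np.mean(F,0),ctrl.state()['position']); 
save({'image':np.vstack([d['image'][:300]])},'w8.png')
E
```

```text
[-3.27409003 -0.55492995 -1.60076647] [496.99919509 283.76538684  29.31753754]
```

View pics/w8.png

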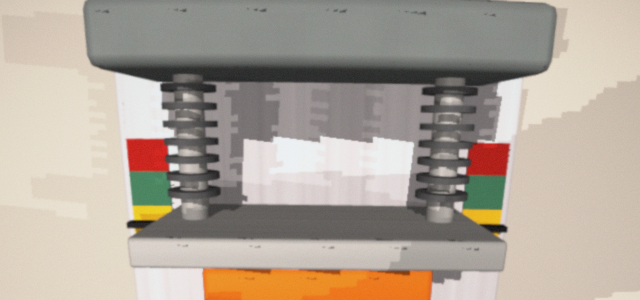

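>>> carry_out(
  deltas=[
    [[0.002,0,0,0,0,0],[0.002,0,0,0,0,0],[0.002,0,0,0,0,0],[0.002,0,0,0,0,0],[0.002,0,0,0,0,0],[0.0015,0,0,0,0,0],[0,0,0,0,0,0],[0,0,0,0,0,0],[0,0,0,0,0,0]],
  ],
)

```text
time_s: 24.0
position: [507.8, 284.4, 29.3]
orientation: [0.0, 0.999, 0.035, -0.001]
contact_force: [-7.4, -0.6, 2.3]
grip_width: 22.9
grasp_force: 79.0
```

```bash
python3 - <<'E'
from h import *
F=[]
for i in range(5):
    d=snap('wrist'); F.append(ctrl.state()['contact_force'])
print(np.mean(F,0)); print(toolT().round(3))
save({'image':np.vstack([d['image'][:480]])},'w9.png')
for n in ['plate_face','bracket_back','bracket']:
    for r in place_of('wrist',n)[:1]: print(n,round(r['score'],2),w(d,r['xyz']).round(0))
# colours along left/right gauge columns
for c in (110,120,130,500,510,520):
    print(c,[(r,d['image'][r,c].tolist()) for r in range(110,270,8)]) if 0 else None
s=snap('scene')
for n in ['lid','timer','thermometer','cup_a','spice_jar','brush']:
    for r in place_of('scene',n)[:2]: print(n,round(r['score'],2),w(s,r['xyz']).round(0))
E
```

```text
[-7.70115059 -0.61674477  1.81295624]
[[ 9.98000e-01  7.00000e-02 -2.00000e-03  5.07817e+02]
 [ 7.00000e-02 -9.98000e-01 -1.00000e-03  2.84440e+02]
 [-2.00000e-03  1.00000e-03 -1.00000e+00  2.92900e+01]
 [ 0.00000e+00  0.00000e+00  0.00000e+00  1.00000e+00]]
plate_face 0.93 [541. 286.  25.]
bracket 0.91 [503. 290.   7.]
lid 0.84 [524. -13.  -4.]
timer 0.86 [425. 467.   5.]
thermometer 0.75 [ 509. -298.    3.]
thermometer 0.71 [585. 467.  -1.]
spice_jar 0.49 [779.  99.   8.]
brush 0.38 [540. 286.  27.]
```

View pics/w9.png

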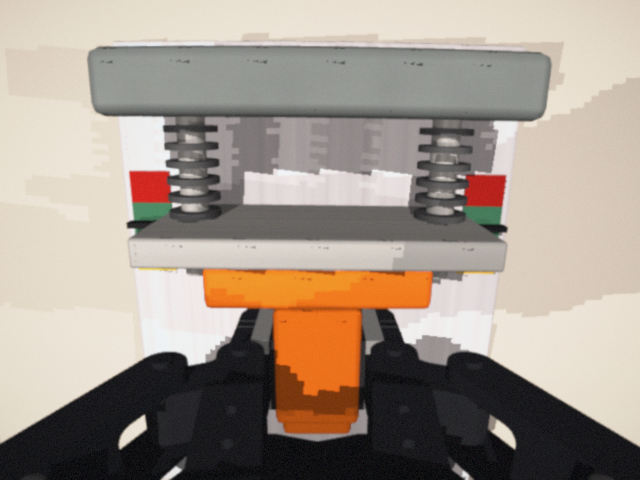

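```bash
python3 -c "
from h import *
print(ctrl.job_done()); s=ctrl.state(); print(s['time_s'],s['contact_force'])"
```

```text
the job is handed in; nothing more can be done
None
the job is handed in; nothing more can be done
```

The job is handed in, though no verdict came back: the lid was tipped and laid flat on the worktop, and the bracket is still held against the stop plate at about 7.7 N, roughly 17 mm back in the green band.

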